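# Find the heavy side of a roast on its spit

## Robot

A 6-joint arm with a two-finger parallel gripper is mounted at the origin on the work surface. World frame = base frame: x ahead of the robot, y to its left, z up, the work surface at z = 0. Lengths are in mm, angles in rad, forces in N, time in s.
With the tool pointing down it reaches from about 400 to 825 mm from the base axis. Payload 7 kg.
Tool frame: the origin (TCP) lies at the very end of the fingers, on their centre line; the grasp point (between the pads) lies 19 mm behind it; z points along the fingers, y is the direction in which the jaws open and shut (so a half turn about z gives the same grasp; the last joint's range is limited). The gripper opens to 88 mm and grips with 3 to 60 N. Pads are 19 mm wide; open, the fingers measure 130 mm over their backs; the gripper's body (78 mm by 193 mm) begins 47 mm behind the grasp point.
Start: joints at [-1.03, 0.359, 0.012, 0, -1.224, -0.288], TCP at [168.802, -653.53, 226.561] pointing down, gripper open.
Joint ranges: [-3.07, 3.07], [-1.43, 2.12], [-1.02, 1.25], [-3.03, 1.67], [-3.05, -0], [-3.03, 3.03]. Speed limits (rad/s): [2.39, 2.39, 3.01, 3.14, 3.14, 3.14].

## Interface

Orientations are given as a unit quaternion [x, y, z, w].
In Python, from plant import bot gives the robot as it stands. Calls block until the motion is done:
- bot.move_ptp(position, orientation): joint-space move of the TCP to a pose.
- bot.line_to(position, velocity=150, ori=None): straight line of the TCP; ori=None keeps the orientation; velocity is the mean speed in mm/s.
- bot.move_joints(angles): joint-space move.
- bot.move_gripper(opening, force=None): finger opening in mm; force is the grip in N (None keeps the last); returns when the fingers have stopped.
- bot.pause(seconds).
- bot.solve_ik(position, orientation): joint angles nearest the present ones, or None.
- bot.read_state(): the state.
- bot.camera(name): name is "scene" or "top"; returns the picture (480x640x3 uint8, red, green, blue); there is no depth.
- bot.get_calibration(name): a dict with "fx", "fy", "cx", "cy" (pixels), "view" (4x4, takes a point from world to camera coordinates). Camera axes: x right, y up, looking along -z (the intrinsics and any distortion apply to the point x, -y, -z); pixel columns grow to the right and rows downward; lengths in mm; the calibration is good to about 2 mm. A picture is of the moment at which its call begins. get_calibration takes no time and is no camera call.
A pose or a line that the arm cannot do raises bot.Unreachable and nothing moves.
- bot.close_job(): hands the job in, once; it reports no verdict.
The state is a dict: "t": time; "joint_pos": joint angles; "qvel": joint speeds; "tau": joint torques, N m; "tcp_pos": TCP position; "eef_rot": TCP orientation; "contact_force": force on the tool from outside, world axes, zero at the start; "moment": the same for the moment, N m; "width": finger opening in mm.
Only numpy, scipy, OpenCV 4.12 (cv2) and the standard library are available. Lean on these libraries where they do the work, as an engineer would, in place of code of your own. Each camera call takes 0.05 s, during which the arm holds its last target.

## Task

The roast on the table-top spit has to be balanced. Slide the glass screen up out of its slots and set it down gently in the white tub, then turn the spit by its crank to feel which side of the roast is the heavy one, and bring that side straight down. Finish still gripping the crank handle and holding the spit there, at rest, so that the counterweight can be clamped on opposite.

Things in the scene. Friction and masses are not known exactly. Their poses are not given: they have to be found in the camera images.
- roaster: Table-top spit roaster of stainless steel, fixed. Origin on the bench under its middle; x from its front (screen side) to its back, y along the spit to the motor, z up. Trough 200 x 220 mm, 110 high; end plates at y = -112 and 112 mm, 195 high, carry the spit. Crank at the -y end, motor box 85 x 135 mm, 215 high, at the +y end.
- slots (a point): Middle of the screen's place, on its foot line, 50 mm above the bench (roaster frame -112, 0, 50 mm). Two upright U channels at y = -105 and 105 mm, with slots 9 mm wide, hold the screen's side edges and reach up to 150 mm above the bench.
- roast (a point): Middle of the roast, on the spit's axis, which runs along the roaster's y, 170 mm above the bench. The roast is 156 mm long, 116 mm thick and looks the same all round. Its weight acts off the axis with 0.31 to 0.42 N m, on a side that cannot be seen and bears no fixed relation to the crank: the crank is stiffer to move while the heavy side rises and easier while it sinks.
- axle (a point): Centre of the circle in which the middle of the crank handle runs, on the spit's axis (roaster frame 0, -213, 170 mm). Axes as the roaster's. The spit turns without end both ways. The drive drags evenly (about 0.44 N m), so that the spit stays where it is left.
- grip: Black plastic crank handle, a revolving sleeve 24 mm thick, 110 mm long, parallel to the spit (roaster y), 65 mm off its axis. Origin at the middle of the sleeve, 59 mm out from the flat crank arm. It turns freely on its pin, so that it can be led round the whole circle with the hand kept upright.
- screen_center (a point): Centre of the loose glass screen, a flat pane 208 mm wide (its y), 6 mm thick (its x), 167 mm high with its rail (its z), 0.55 kg. Along the top edge a steel rail, 10 mm thick, 18 mm high, its middle 74.5 mm above this centre. At the start the pane's foot stands 50 mm above the bench; lifted by 105 mm or more it is clear of the channels.
- tub: White plastic tub, open on top, fixed; 325 mm along its x, 290 mm along its y, 100 mm high, walls and floor 5 mm. Origin under its middle, on the bench.
- counterweight_center (a point): Bystander: loose steel counterweight, a disc 60 mm across and 28 mm high with a thumb screw at its side. Centre.
- shaker_center (a point): Bystander: steel shaker, 66 mm across, 96 mm high. Centre.
Mind the look-alikes: they are no part of the job. Of the things that look like the part that bears screen_center, the smallest one is meant.

How it is judged (in metres and radians):
On the way:
1. the glass screen is out of its slots and let go in the tub (x of screen_center in the frame of tub between -0.16 and 0.16 m and y of screen_center in the frame of tub between -0.13 and 0.13 m and z of screen_center in the frame of tub below 0.095 m and contact force between the fingers and screen below 0.05 N), for 0.2 s.
At the end, for the whole second after the job is handed in: The screen lies or leans in the tub (its centre inside the walls and under 95 mm high), let go and at rest; the fingers grip the crank handle with more than 1.5 N; the spit is still, with the heavy side of the roast straight down within 20 degrees (all of step 1 and x of core_c0 in the frame of roaster between -0.01163 and 0.01163 m and z of core_c0 in the frame of roaster below 0.15 m and linear speed of screen below 0.02 m/s and linear speed of grip below 0.01 m/s and contact force between the fingers and grip above 1.5 N); the arm keeps its last pose, push and grip.
It fails at once if a bystander is moved by more than 40 mm (distance of any of counterweight_center, shaker_center from where it was at the start of the episode above 0.04 m).
It fails at once if the glass screen is dropped or thrown (faster than 1.3 m/s) (linear speed of screen above 1.3 m/s).
It also fails if it takes over 72 s, if anything falls off the work surface, if the arm or the gripper's body presses on something with over 40 N, if the wrist force passes 120 N, or if a joint passes its speed limit or range.

## Working session

There is one attempt and no reset: what is moved stays moved. The work goes in short steps, each a Python script; the robot and the scene stay as the last script left them, time stands still between calls to the robot, and variables do not carry over. Pictures are saved under pics/ and viewed, and the job is handed in when it is done.

```bash
ls; mkdir -p pics; python3 - <<'E'
from plant import bot
import cv2
for n in("scene","top"):
    im=bot.camera(n); cv2.imwrite(f"pics/{n}0.png",im[:,:,::-1]); c=bot.get_calibration(n); print(n,c)
s=bot.read_state(); print(s)
E
```

```text
pics
scene {'fx': 564.6602229095834, 'fy': 564.6602229095834, 'cx': 320.6530096912788, 'cy': 244.1021191556037, 'view': array([[-6.80758321e-01,  7.32486191e-01,  5.66470666e-03,
         2.64504430e+02],
       [-5.33143092e-01, -5.00766268e-01,  6.81902917e-01,
         2.05860497e+02],
       [ 5.02321164e-01,  4.61190985e-01,  7.31420757e-01,
        -1.83990766e+03],
       [ 0.00000000e+00,  0.00000000e+00,  0.00000000e+00,
         1.00000000e+00]])}
top {'fx': 555.7218259441694, 'fy': 555.7218259441694, 'cx': 317.5980661180899, 'cy': 229.5735651988295, 'view': array([[ 2.13232535e-02, -9.99762659e-01,  4.46593864e-03,
         1.01853210e+02],
       [ 9.86047580e-01,  2.17679421e-02,  1.65034320e-01,
        -5.45563718e+02],
       [-1.65092365e-01,  8.84559355e-04,  9.86277714e-01,
        -1.55939182e+03],
       [ 0.00000000e+00,  0.00000000e+00,  0.00000000e+00,
         1.00000000e+00]])}
{'t': 0.1, 'joint_pos': array([-1.02991232e+00,  3.59332524e-01,  1.11604286e-02, -3.09056874e-04,
       -1.22409530e+00, -2.88127925e-01]), 'qvel': array([ 0.00072157, -0.00105389,  0.00337616,  0.00075131, -0.00053368,
       -0.00028369]), 'tau': array([-5.32762977e-03, -5.84162164e+01,  2.93751061e+01,  7.01568782e+00,
        1.01226254e-02, -6.17470278e-05]), 'tcp_pos': array([ 168.6852644 , -653.13674261,  225.70944685]), 'eef_rot': array([-1.25989674e-01,  9.92031270e-01,  7.31760146e-04, -1.63235875e-04]), 'contact_force': array([-0.0332584 ,  0.2958935 , -0.59037841]), 'moment': array([-0.01450988,  0.03160984, -0.0117997 ]), 'width': 87.41484817094852}
```

View pics/scene0.png

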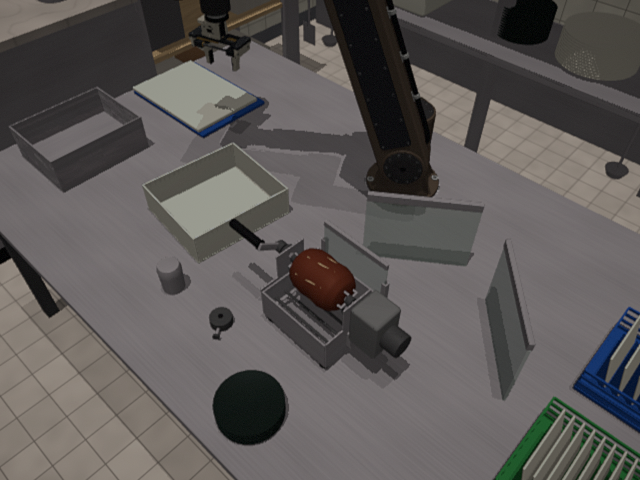

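View pics/top0.png

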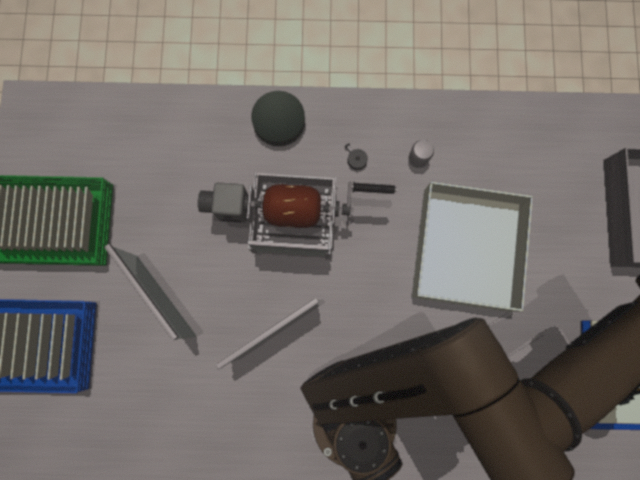

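```bash
python3 - <<'E'
import cv2
a=cv2.imread("pics/top0.png")[150:330,180:550]; cv2.imwrite("pics/topz.png",cv2.resize(a,None,fx=2.16,fy=2.16,interpolation=cv2.INTER_CUBIC))
a=cv2.imread("pics/scene0.png")[180:380,220:430]; cv2.imwrite("pics/scz.png",cv2.resize(a,None,fx=3,fy=3,interpolation=cv2.INTER_CUBIC))
E
```

```text
(no output)
```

View pics/topz.png

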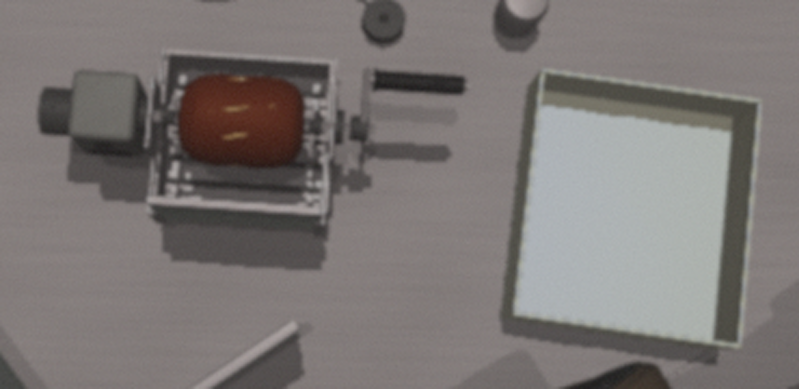

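View pics/scz.png

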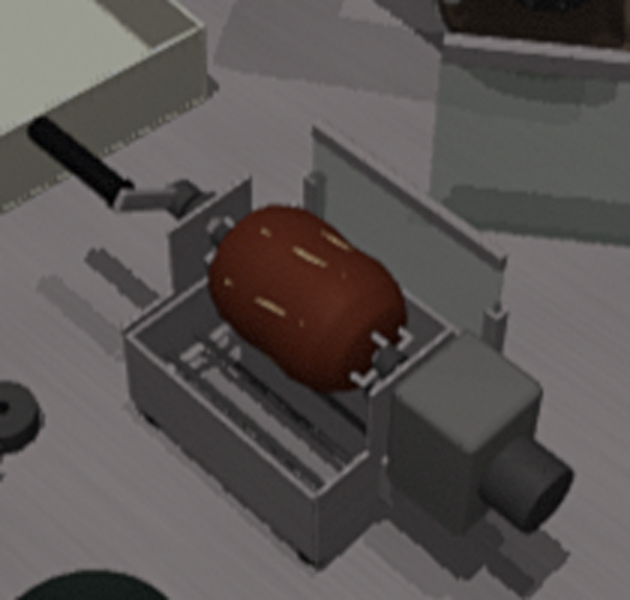

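```bash
cat > h.py <<'E'
import numpy as np,cv2
from plant import bot
def ray(n,uv):
    c=bot.get_calibration(n);V=c["view"];R=V[:3,:3];o=-R.T@V[:3,3]
    d=np.array([(uv[0]-c["cx"])/c["fx"],-(uv[1]-c["cy"])/c["fy"],-1]);return o,R.T@d
def onz(n,uv,z):
    o,d=ray(n,uv);return o+d*(z-o[2])/d[2]
def tri(a,b):
    o1,d1=ray("top",a);o2,d2=ray("scene",b)
    A=np.c_[d1,-d2];s=np.linalg.lstsq(A,o2-o1,rcond=None)[0];p,q=o1+d1*s[0],o2+d2*s[1]
    return (p+q)/2,np.linalg.norm(p-q)
E
python3 - <<'E'
from h import *
np.set_printoptions(precision=1,suppress=True)
tz=lambda x,y:(180+x/2.16,150+y/2.16); sz=lambda x,y:(220+x/3,180+y/3)
print("rail top",onz("top",tz(150,203),217),onz("top",tz(327,212),217))
print("rail sc",onz("scene",sz(315,127),217),onz("scene",sz(505,260),217))
print("rail tri",tri(tz(150,203),sz(505,262)),tri(tz(327,212),sz(315,128)))
print("tub",[onz("top",tz(*p),100) for p in((543,71),(760,100),(740,346),(504,318))])
print("handle",tri(tz(371,79),sz(120,190)),tri(tz(465,85),sz(38,128)))
print("roast c",onz("top",tz(243,120),170))
print("cw",onz("top",tz(384,18),28),onz("top",tz(520,5),96))
# handle mask in both
for n in("top","scene"):
    im=cv2.imread(f"pics/{n}0.png");g=im.max(2)
    m=(g<45).astype(np.uint8)
    k,l,st,ce=cv2.connectedComponentsWithStats(m)
    for i in range(1,k):
        if 40<st[i,4]<3000:print(n,st[i],ce[i])
E
```

```text
rail top [473.2 287.5 217. ] [467.   77.5 217. ]
rail sc [474.9  93.3 217. ] [481.5 297.8 217. ]
rail tri (array([474. , 290.9, 203.1]), np.float64(4.061376408337509)) (array([466.6,  80.4, 202. ]), np.float64(8.174759458240539))
tub [array([ 675.1, -205.3,  100. ]), array([ 642.5, -488.4,  100. ]), array([ 323.7, -449.6,  100. ]), array([ 352.4, -151.9,  100. ])]
handle (array([631.4,  26.4, 213.7]), np.float64(1.4184665684894204)) (array([626.2, -85.8, 204.5]), np.float64(6.00415855347834))
roast c [586.  182.4 170. ]
cw [764.2  -1.6  28. ] [ 765.5 -176.8   96. ]
top [256 124  48  22 225] [282.6 138.6]
top [354 184  40   9 132] [372.6 189.1]
top [221 216  20   6  70] [230.  218.8]
top [619 383  21  21 132] [630.7 393.9]
top [311 395  25  25 202] [322.4 406.4]
top [355 432  33  40 388] [376.2 454.7]
top [358 440  10  11  78] [362.4 444.9]
top [374 450  27  30 231] [390.7 467.9]
top [342 456  17  14  67] [350.3 462.3]
scene [ 140    0   45   51 1671] [162.3  21.8]
scene [ 189    0   62   64 1410] [217.4  27.7]
scene [ 497    0   61   46 2205] [527.1  21.7]
scene [310   6   6  14  69] [312.5  12.7]
scene [299  10   9  16  99] [303.1  17.3]
scene [252  23  30  20 301] [268.8  33.1]
scene [229 219  35  30 340] [245.  232.5]
scene [   0  234   60   83 1161] [ 29.4 277.6]
scene [289 272  67  53 506] [322.8 300.4]
scene [344 276  12  20  84] [350.8 287.3]
scene [289 294  42  37 147] [311.2 312.5]
scene [349 313  62  45 829] [382.5 340.9]
scene [211 316  22  16 114] [223.2 325.1]
scene [513 433  33  47 114] [524.9 463.6]
```

```bash
python3 - <<'E'
import cv2,numpy as np
a=cv2.imread("pics/top0.png")[165:265,235:365]; a=cv2.resize(a,None,fx=6,fy=6,interpolation=cv2.INTER_CUBIC);cv2.imwrite("pics/topz2.png",cv2.convertScaleAbs(a,alpha=1.5))
a=cv2.imread("pics/scene0.png")[210:310,300:410]; a=cv2.resize(a,None,fx=6,fy=6,interpolation=cv2.INTER_CUBIC);cv2.imwrite("pics/scz2.png",cv2.convertScaleAbs(a,alpha=1.8))
E
```

```text
(no output)
```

View pics/topz2.png

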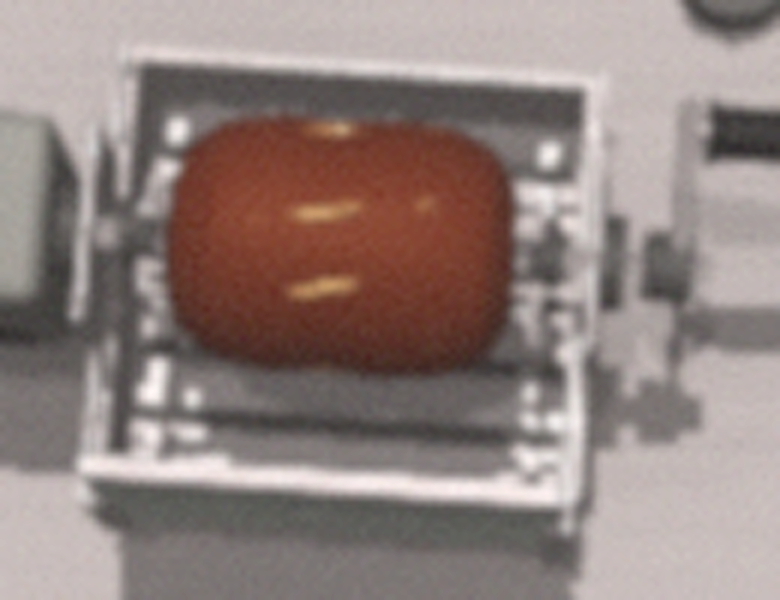

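View pics/scz2.png

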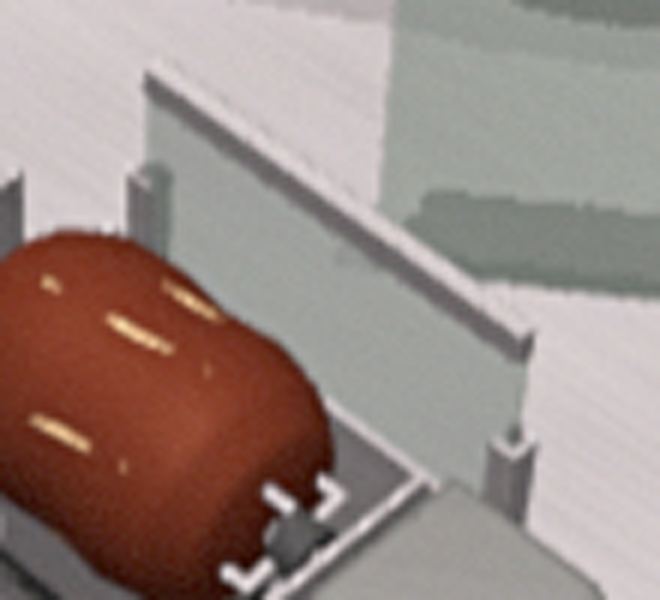

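```bash
python3 - <<'E'
import cv2,numpy as np
a=cv2.imread("pics/scene0.png")[135:275,130:300]; a=cv2.resize(a,None,fx=4,fy=4,interpolation=cv2.INTER_CUBIC);cv2.imwrite("pics/scz3.png",cv2.convertScaleAbs(a,alpha=1.5))
a=cv2.imread("pics/top0.png")[175:325,410:540]; a=cv2.resize(a,None,fx=4,fy=4,interpolation=cv2.INTER_CUBIC);cv2.imwrite("pics/topz3.png",cv2.convertScaleAbs(a,alpha=1.3))
a=cv2.imread("pics/scene0.png")[0:85,170:270]; a=cv2.resize(a,None,fx=6,fy=6,interpolation=cv2.INTER_CUBIC);cv2.imwrite("pics/scz4.png",cv2.convertScaleAbs(a,alpha=2))
E
```

```text
(no output)
```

View pics/scz3.png

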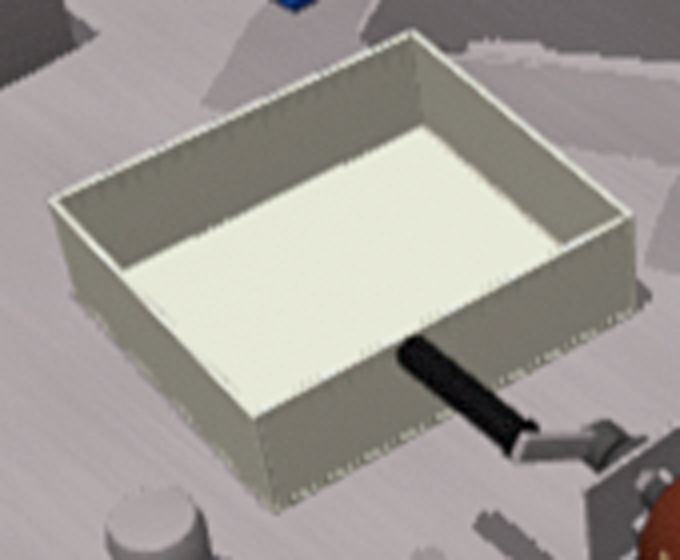

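View pics/topz3.png

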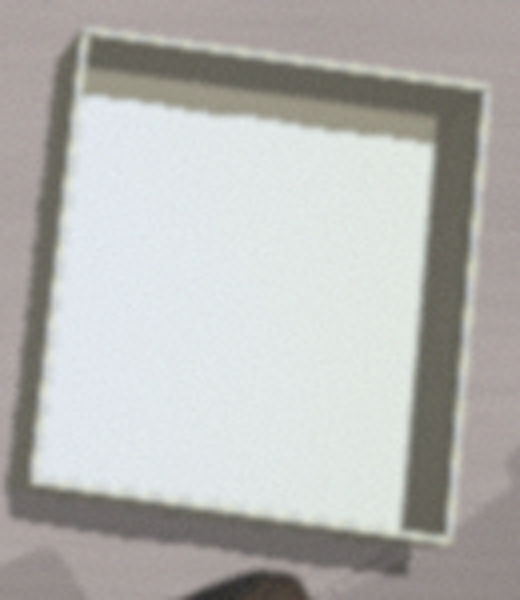

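View pics/scz4.png

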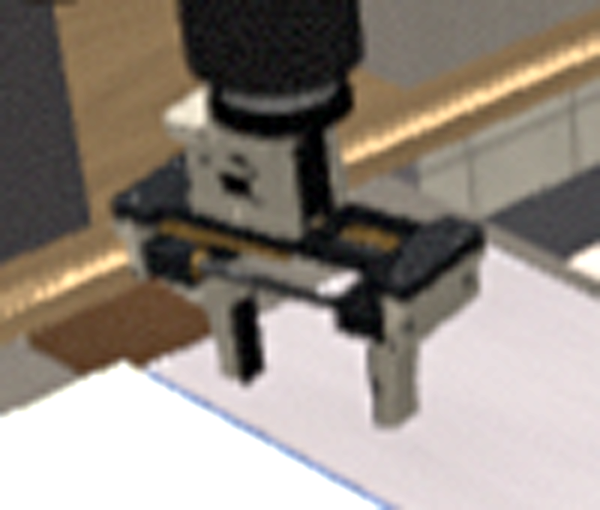

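```bash
cat >> h.py <<'E'
def proj(n,p):
    c=bot.get_calibration(n);q=c["view"]@np.r_[p,1];return np.array([c["cx"]+c["fx"]*q[0]/-q[2],c["cy"]-c["fy"]*q[1]/-q[2]])
np.set_printoptions(precision=1,suppress=True)
E
python3 - <<'E'
from h import *
print(proj("scene",[168.7,-653.1,225.7]), proj("scene",[0,0,0]),proj("top",[0,0,0]),proj("top",[0,0,200]))
for t,s in (((431.25,182.5),(194.25,238.75)),((532.5,196.75),(143.75,185.75)),((522.5,310.75),(233,143.25)),((417.5,296.75),(287.5,188.75))):
    print(onz("top",t,100),onz("scene",s,100),tri(t,s))
E
```

```text
[222.9  65.9] [401.8 180.9] [353.9 424. ] [359.5 438.7]
[ 676.2 -204.9  100. ] [ 674.5 -199.6  100. ] (array([ 674.8, -203.4,   98.4]), np.float64(4.892778416025894))
[ 641.2 -490.1  100. ] [ 640.8 -478.7  100. ] (array([ 639.7, -489.1,   94.7]), np.float64(7.779173079127738))
[ 322.1 -449.3  100. ] [ 324.7 -443.3  100. ] (array([ 321.4, -449.9,   95.2]), np.float64(2.749638216703286))
[ 353.9 -163.3  100. ] [ 359.7 -160.7  100. ] (array([ 354.7, -165. ,   94. ]), np.float64(1.481462730976763))
```

```bash
cat >> h.py <<'E'
from scipy.spatial.transform import Rotation as Ro
def Q(phi,tilt=0.):
    # tool y along angle phi (horizontal if tilt=0); tilt: rotate about axis perpendicular (z x y), tool body leans toward +y dir for tilt>0
    y=np.array([np.cos(phi),np.sin(phi),0]);z=np.array([0,0,-1.]);x=np.cross(y,z)
    R=np.c_[x,y,z]; ax=np.cross([0,0,1.],y)
    return (Ro.from_rotvec(ax*tilt)*Ro.from_matrix(R)).as_quat()
def st(): 
    s=bot.read_state();print("t%.2f tcp %s F %s M %s w %.1f"%(s["t"],s["tcp_pos"],s["contact_force"],s["moment"],s["width"]));return s
E
python3 - <<'E'
from h import *
for f in (0,np.pi):
  y=-0.03+f
  for nm,p,q in (("rail",[472,188,189],Q(y)),("lift",[472,188,310],Q(y)),("tubmid",[480,-324,310],Q(-.122+f)),
    ("far",[640,-324,140],Q(-.122+f,.26 if f==0 else -.26)),("near",[360,-324,140],Q(-.122+f,-.26 if f==0 else .26)),("hand",[629,-40,190],Q(y)),("hlow",[578,-40,86],Q(y)),("hfront",[513,-40,150],Q(y)),("back",[643,-40,150],Q(y))):
    j=bot.solve_ik(p,q); R=Ro.from_quat(q).as_matrix(); print(f,nm,j,R[:,2])
E
```

```text
0 rail [ 0.8  0.1 -0.4  0.  -1.1  2.3] [ 0.  0. -1.]
0 lift [ 0.8  0.  -0.2  0.  -1.3  2.3] [ 0.  0. -1.]
0 tubmid [-0.3  0.2 -0.1  0.  -1.3 -3. ] [ 0.  0. -1.]
0 far None [-0.3  0.  -1. ]
0 near [-0.4  0.  -0.6 -0.1 -0.7 -2.8] [ 0.3 -0.  -1. ]
0 hand [ 0.2  0.3 -0.1  0.  -1.1  2.9] [ 0.  0. -1.]
0 hlow [ 0.3  0.3 -0.4  0.  -0.9  2.8] [ 0.  0. -1.]
0 hfront [ 0.3  0.2 -0.4  0.  -1.   2.8] [ 0.  0. -1.]
0 back [ 0.2  0.4 -0.2  0.  -1.   2.9] [ 0.  0. -1.]
3.141592653589793 rail [ 0.8  0.1 -0.4  0.  -1.1 -0.8] [ 0.  0. -1.]
3.141592653589793 lift [ 0.8  0.  -0.2  0.  -1.3 -0.8] [ 0.  0. -1.]
3.141592653589793 tubmid [-0.3  0.2 -0.1  0.  -1.3  0.1] [ 0.  0. -1.]
3.141592653589793 far [-0.2  0.6  0.2  0.  -1.4  0.1] [-0.3  0.  -1. ]
3.141592653589793 near [-0.4  0.  -0.6 -0.1 -0.7  0.3] [ 0.3 -0.  -1. ]
3.141592653589793 hand [ 0.2  0.3 -0.1  0.  -1.1 -0.3] [ 0.  0. -1.]
3.141592653589793 hlow [ 0.3  0.3 -0.4  0.  -0.9 -0.3] [ 0.  0. -1.]
3.141592653589793 hfront [ 0.3  0.2 -0.4  0.  -1.  -0.3] [ 0.  0. -1.]
3.141592653589793 back [ 0.2  0.4 -0.2  0.  -1.  -0.3] [ 0.  0. -1.]
```

```bash
python3 - <<'E'
from h import *
print(tri((220,366),(482,207)),tri((320,300),(367,196)))
f=np.pi
bot.move_gripper(40,20)
bot.line_to([168.7,-653,330],velocity=250)
bot.move_ptp([474,189,300],Q(-.03+f))
st()
for n in("scene","top"):
    im=bot.camera(n); cv2.imwrite(f"pics/{n}1.png",im[:,:,::-1])
    a=im[200:300,230:430] if n=="top" else im[140:290,270:450]
    cv2.imwrite(f"pics/{n}1z.png",cv2.convertScaleAbs(cv2.resize(a[:,:,::-1],None,fx=4,fy=4,interpolation=cv2.INTER_CUBIC),alpha=1.6))
print(proj("top",[474,189,300]),proj("scene",[474,189,300]))
E
```

```text
(array([167. , 348.4, 222.6]), np.float64(3.955952352706072)) (array([332.9, 106.4, 219.8]), np.float64(5.9772226886919))
t4.75 tcp [474.2 188.5 300. ] F [ 0.  -1.2  0.1] M [0.  0.1 0. ] w 39.7
[286.3 239.7] [356.4 216.6]
```

View pics/top1z.png

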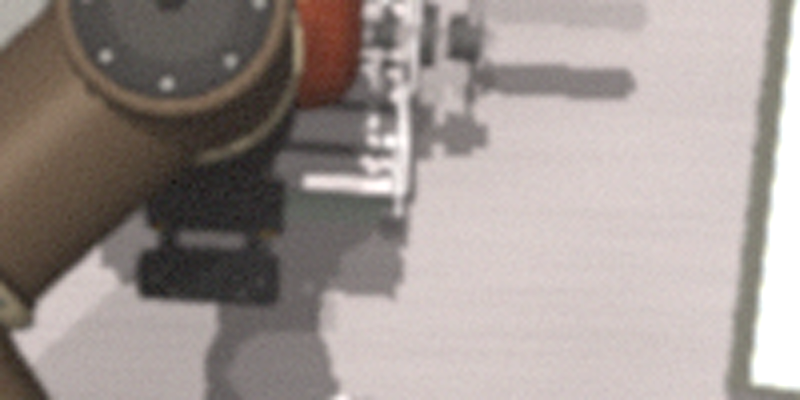

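View pics/scene1z.png

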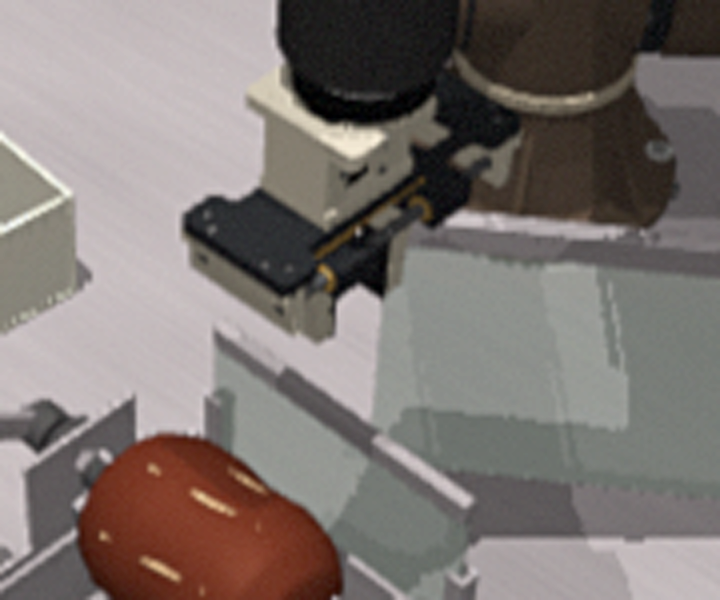

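```bash
python3 - <<'E'
from h import *
bot.line_to([474,189,224],velocity=120)
st()
for n in("scene","top"):
    im=bot.camera(n)
    a=im[200:300,230:430] if n=="top" else im[180:280,290:420]
    cv2.imwrite(f"pics/{n}2z.png",cv2.convertScaleAbs(cv2.resize(a[:,:,::-1],None,fx=6 if n=="scene" else 4,fy=6 if n=="scene" else 4,interpolation=cv2.INTER_CUBIC),alpha=1.8))
E
```

```text
t5.63 tcp [474.5 189.2 224.7] F [-0.1  0.6 -0.5] M [0.  0.1 0.1] w 39.9
```

View pics/scene2z.png

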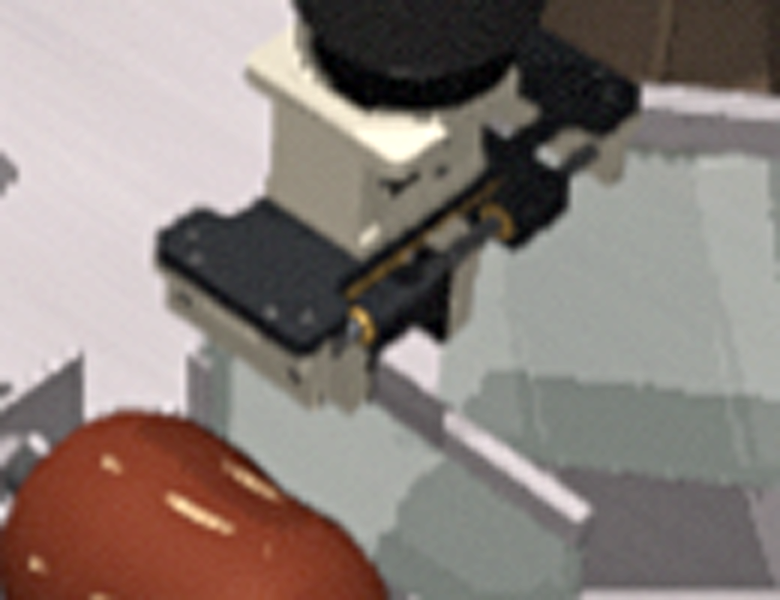

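View pics/top2z.png

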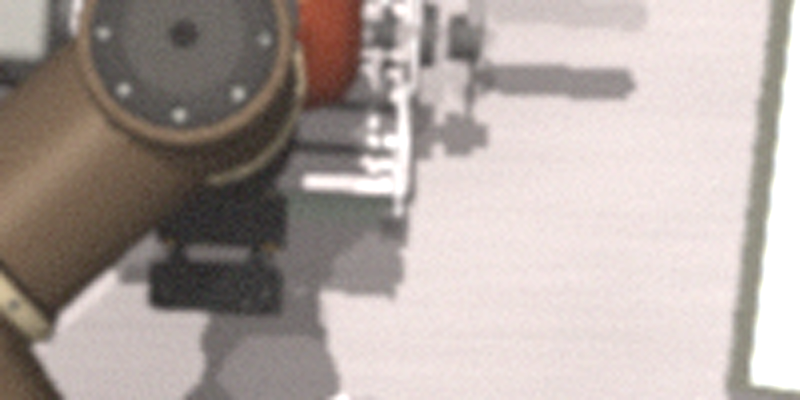

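```bash
python3 - <<'E'
from h import *
bot.line_to([474,189,205],velocity=80); s=st()
if abs(s["contact_force"][2])<4:
    bot.line_to([474,189,190],velocity=80); st()
    bot.move_gripper(25,10);st()
    bot.move_gripper(14,10);st()
    bot.move_gripper(8,15);st()
E
```

```text
t6.12 tcp [474.  188.9 205. ] F [ 0.6 -0.   0.3] M [-0.   0.1 -0. ] w 40.0
t6.45 tcp [473.9 188.8 189.9] F [-0.5 -0.5  0.4] M [-0.   0.1  0. ] w 39.7
t6.98 tcp [474.  189.  190.1] F [-0.2 -0.   0.5] M [-0.   0.1  0. ] w 25.0
t7.46 tcp [474. 189. 190.] F [-0.1 -0.5  0.7] M [ 0.1  0.1 -0. ] w 14.0
t7.73 tcp [473.9 189.  190. ] F [ 0.1 -0.4  1.4] M [ 0.1  0.5 -0.2] w 10.1
```

```bash
python3 - <<'E'
from h import *
bot.move_gripper(5,45);st()
bot.line_to([474,189,215],velocity=50);st()
bot.line_to([474,189,312],velocity=90);st()
im=bot.camera("scene");cv2.imwrite("pics/s3.png",im[:,:,::-1])
E
```

```text
t7.95 tcp [473.9 189.  190. ] F [-1.2  0.9  1.3] M [ 0.2  0.8 -0.3] w 9.4
t8.60 tcp [473.9 189.1 215.1] F [-1.8  0.9 -4.4] M [ 0.3  1.  -0.2] w 9.9
t9.82 tcp [473.7 188.8 311.3] F [-0.3  0.7 -5.4] M [0.1 0.1 0. ] w 9.6
```

View pics/s3.png

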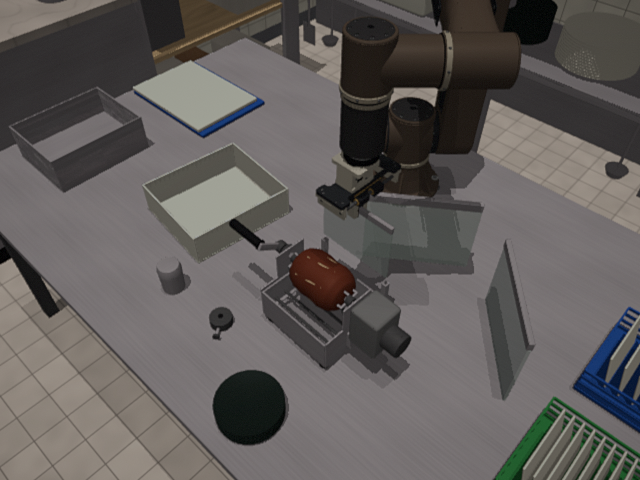

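```bash
cat >> h.py <<'E'
TC=np.array([499,-324.]);U=np.array([np.cos(-.122),np.sin(-.122)]);W=np.array([-U[1],U[0]])
def tub(x,y,z): p=TC+x*U+y*W; return [p[0],p[1],z]
E
python3 - <<'E'
from h import *
f=np.pi;q0=Q(-.03+f);q1=Q(-.122+f);q2=Q(-.122+f,-.3)
pt=tub(158,10,250); print(pt, bot.solve_ik(pt,q2),bot.solve_ik(tub(158,10,135),q2))
bot.line_to([474,-60,312],velocity=220)
bot.line_to(tub(0,10,312),velocity=220,ori=q1);st()
bot.line_to(tub(60,10,312),velocity=150,ori=q2)
bot.line_to(pt,velocity=150);st()
for n in("scene","top"):
    im=bot.camera(n)
    a=im[150:310,380:580] if n=="top" else im[80:280,110:330]
    cv2.imwrite(f"pics/{n}4z.png",cv2.convertScaleAbs(cv2.resize(a[:,:,::-1],None,fx=3,fy=3,interpolation=cv2.INTER_CUBIC),alpha=1.5))
E
```

```text
[np.float64(657.042597543328), np.float64(-333.3025459825596), 250] [-0.2  0.6  0.5  0.  -1.7  0.1] [-0.2  0.7  0.3  0.  -1.5  0.1]
t12.47 tcp [ 500.2 -313.2  312.1] F [ 0.3  1.2 -5.7] M [0.1 0.  0. ] w 9.4
t13.94 tcp [ 656.7 -333.5  251.1] F [ 0.2  0.  -4.5] M [-0.2 -1.5  0. ] w 9.8
```

View pics/scene4z.png

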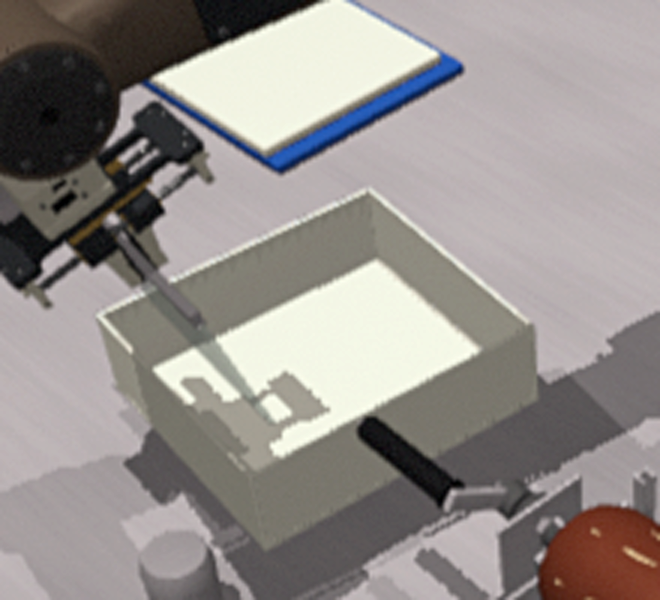

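View pics/top4z.png

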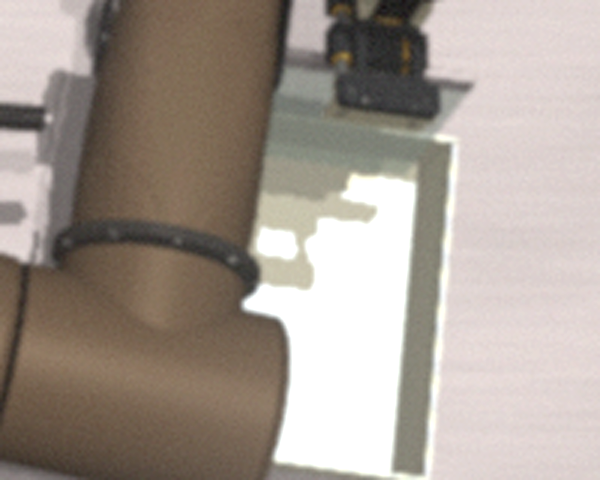

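```bash
python3 - <<'E'
from h import *
bot.line_to(tub(158,10,165),velocity=110);st()
z=165
while z>128:
    z-=5 if z>150 else 2.5
    bot.line_to(tub(158,10,z),velocity=50); s=bot.read_state(); F=s["contact_force"]
    print(z,F)
    if F[2]>-2.5 or np.hypot(F[0],F[1])>5: break
st()
E
```

```text
t14.97 tcp [ 657.5 -333.6  166. ] F [ 0.3 -0.4 -3.8] M [-0.2 -1.5 -0.1] w 9.7
160 [-1.1 -0.2 -5.7]
155 [ 0.4  0.6 -5.4]
150 [-0.   0.9 -5.3]
147.5 [-0.2  0.9 -5.9]
145.0 [ 0.2  0.1 -5.1]
142.5 [-0.5  0.5 -4.9]
140.0 [-0.2  0.2 -4.6]
137.5 [1.8 0.5 4.7]
t16.97 tcp [ 657.7 -333.6  139.3] F [1.8 0.5 4.7] M [ 0.4 -0.8 -0.1] w 10.2
```

```bash
python3 - <<'E'
from h import *
bot.move_gripper(14,5);st()
bot.move_gripper(40);st()
im=bot.camera("scene")
cv2.imwrite("pics/s5z.png",cv2.convertScaleAbs(cv2.resize(im[80:280,110:330,::-1],None,fx=3,fy=3,interpolation=cv2.INTER_CUBIC),alpha=1.5))
E
```

```text
t17.32 tcp [ 656.9 -333.4  137.3] F [ 0.9 -0.1  0.4] M [-0.1 -1.2 -0. ] w 13.9
t18.00 tcp [ 657.  -333.3  137.6] F [-0.7 -0.8 -0.4] M [-0.1 -0.8 -0. ] w 40.2
```

View pics/s5z.png

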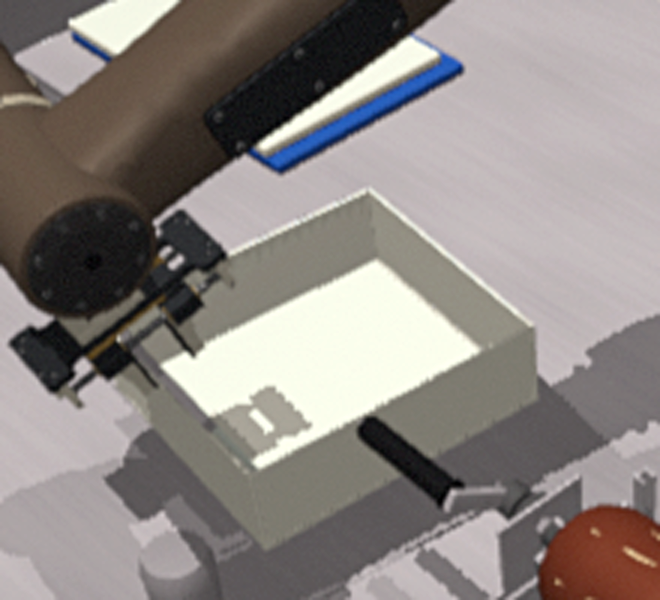

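```bash
python3 - <<'E'
from h import *
f=np.pi
p=tub(158+.2955*70,10,137.5+.955*70)
bot.line_to(p,velocity=150);st()
bot.line_to([p[0]-20,p[1]+20,290],velocity=200)
bot.move_ptp([630,-40,255],Q(-.03+f))
bot.move_gripper(64)
bot.line_to([630,-40,232],velocity=100)
st()
for n in("scene","top"):
    im=bot.camera(n);cv2.imwrite(f"pics/{n}6.png",im[:,:,::-1])
    a=im[140:260,300:460] if n=="top" else im[170:290,190:320]
    cv2.imwrite(f"pics/{n}6z.png",cv2.convertScaleAbs(cv2.resize(a[:,:,::-1],None,fx=5,fy=5,interpolation=cv2.INTER_CUBIC),alpha=1.6))
E
```

```text
t18.67 tcp [ 677.2 -335.5  203.5] F [-0.2 -0.5 -1.5] M [-0.  -0.9 -0. ] w 39.7
t21.38 tcp [629.8 -40.1 231.7] F [-0.1  0.6  0.7] M [ 0.   0.1 -0. ] w 63.8
```

View pics/scene6z.png

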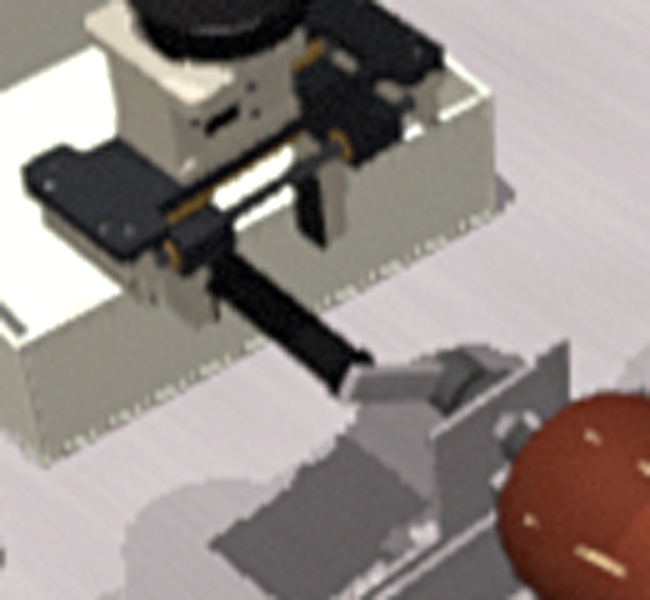

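View pics/scene6.png

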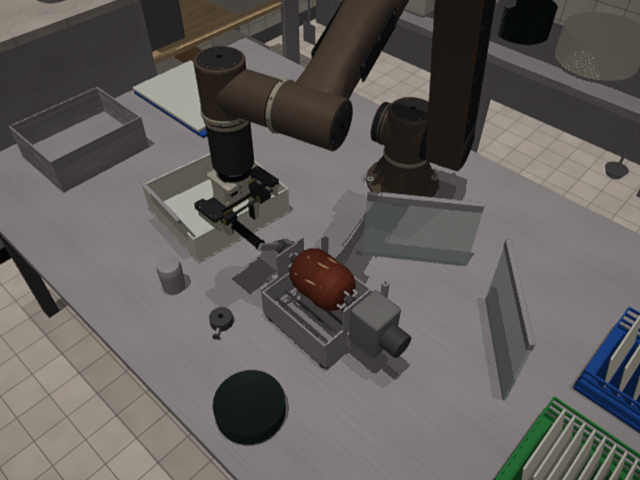

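View pics/top6z.png

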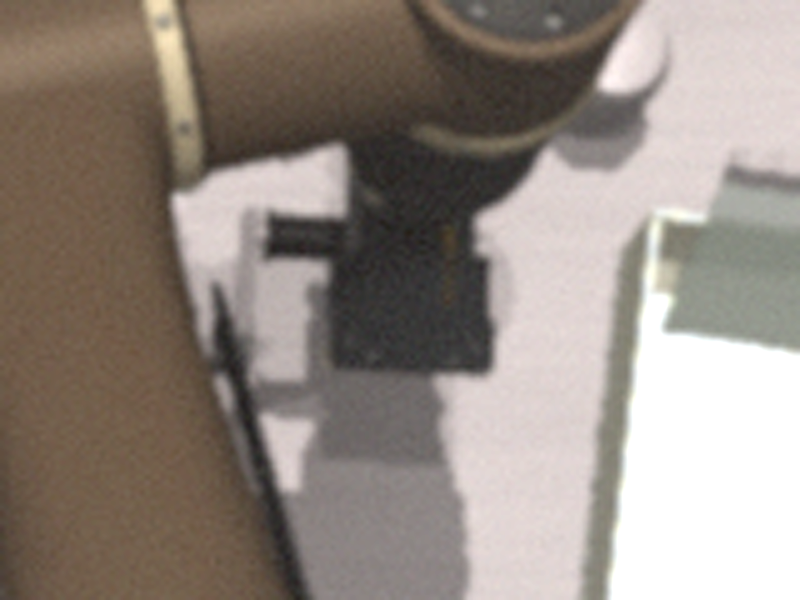

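```bash
python3 - <<'E'
from h import *
bot.line_to([628,-40,212],velocity=60);s=st()
if abs(s["contact_force"][2])<4:
    bot.line_to([628,-40,191],velocity=60);st()
    for w in (50,40,34,30,28,26):
        bot.move_gripper(w,8); s=st()
        if np.hypot(*s["contact_force"][[0,2]])>4: break
im=bot.camera("scene");a=im[170:290,190:320]
cv2.imwrite(f"pics/s7z.png",cv2.convertScaleAbs(cv2.resize(a[:,:,::-1],None,fx=5,fy=5,interpolation=cv2.INTER_CUBIC),alpha=1.6))
E
```

```text
t21.97 tcp [627.8 -40.1 211.6] F [ 0.1  0.6 -0.6] M [0. 0. 0.] w 64.1
t22.47 tcp [627.9 -40.1 190.6] F [-0.1  0.   0. ] M [0.1 0.1 0. ] w 64.2
t22.98 tcp [628.  -40.  191.1] F [ 0.7 -0.7  0.4] M [0.  0.1 0. ] w 50.3
t23.45 tcp [628. -40. 191.] F [-0.7  0.4  0.4] M [0.  0.1 0. ] w 40.1
t23.84 tcp [628. -40. 191.] F [-0.4 -0.4 -0.3] M [0.1 0.1 0. ] w 34.4
t24.19 tcp [628. -40. 191.] F [-0.5 -0.1 -0. ] M [ 0.   0.1 -0. ] w 30.1
t24.48 tcp [628. -40. 191.] F [ 0.3 -0.3  0.6] M [ 0.   0.1 -0. ] w 28.1
t24.77 tcp [628. -40. 191.] F [ 0.8 -1.  -0.2] M [0.  0.1 0. ] w 26.1
```

View pics/s7z.png

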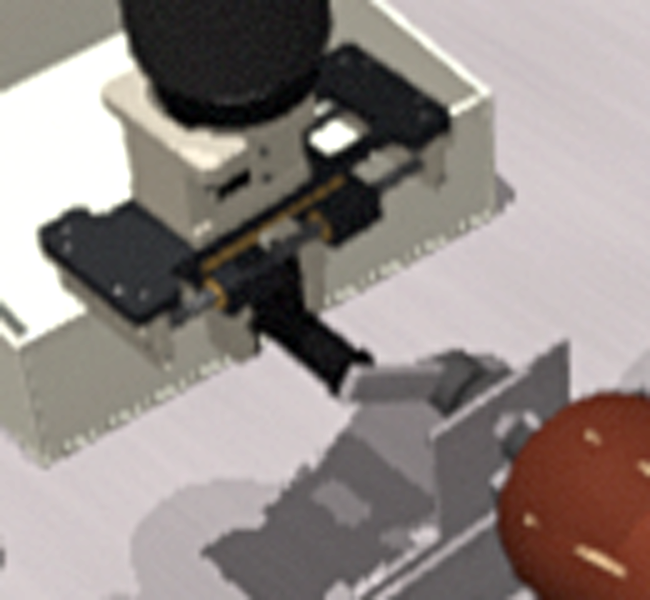

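```bash
cat > crank.py <<'E'
from h import *
import json,os
Y0=-40;YAW=-.03;R=65.
def load(): return json.load(open("cr.json")) if os.path.exists("cr.json") else dict(cx=579.6,zc=147.6,th=float(np.degrees(np.arccos(48.4/65))),rho=0.,log=[])
def save(c): json.dump(c,open("cr.json","w"))
def go(c,th,v=45,k=0.12,d=0,rec=True):
    t=np.radians(th);u=np.array([np.cos(t),np.sin(t)]);tg=np.array([-u[1],u[0]])
    r=R+c["rho"];x=c["cx"]+r*u[0];z=c["zc"]+r*u[1]
    bot.line_to([x,Y0+YAW*(x-628),z],velocity=v)
    s=bot.read_state();F=s["contact_force"][[0,2]];fr,ft=F@u,F@tg
    c["th"]=th;c["rho"]+=float(np.clip(k*fr,-1,1))
    if rec:c["log"].append([d,th,float(fr),float(ft),x,z,c["rho"],s["t"]]);save(c)
    print("%.1f th %.0f fr %.1f ft %.1f fy %.1f rho %.2f err %s w %.1f"%(s["t"],th,fr,ft,s["contact_force"][1],c["rho"],s["tcp_pos"]-[x,Y0+YAW*(x-628),z],s["width"]))
    return fr,ft
E
python3 - <<'E'
from crank import *
bot.move_gripper(15,25);st()
c=load()
for i in range(3):
    fr,ft=go(c,c["th"]+8,d=1)
    if abs(fr)>25: break
E
```

```text
t25.06 tcp [627.5 -40.  190.9] F [-3.4  0.5  0.8] M [ 0.2  1.  -0.1] w 23.3
25.4 th 50 fr -0.3 ft -4.8 fy -0.9 rho -0.04 err [0.7 0.  0.2] w 23.2
25.8 th 58 fr 2.7 ft -5.0 fy -1.7 rho 0.29 err [1.6 0.1 1.1] w 23.1
26.1 th 66 fr 3.9 ft -3.9 fy -0.2 rho 0.76 err [2.2 0.1 1.7] w 23.4
```

```bash
python3 - <<'E'
from crank import *
c=load()
for i in range(14):
    fr,ft=go(c,c["th"]+12,v=60,d=1)
    if abs(fr)>25: break
st()
E
```

```text
26.5 th 78 fr 8.0 ft -3.4 fy 1.3 rho 1.72 err [2.7 0.2 2.8] w 23.4
26.9 th 90 fr 10.5 ft -2.6 fy 0.9 rho 2.72 err [3.  0.3 3.6] w 23.3
27.2 th 102 fr 15.3 ft -4.3 fy 2.9 rho 3.72 err [2.8 0.5 4.2] w 23.1
27.6 th 114 fr 21.3 ft -4.1 fy 4.9 rho 4.72 err [1.6 0.6 4.2] w 23.3
28.0 th 126 fr 22.9 ft -2.2 fy 7.5 rho 5.72 err [-0.8  0.8  2.7] w 23.4
28.4 th 138 fr 14.7 ft -0.3 fy 8.3 rho 6.72 err [-2.4  1.1  0.5] w 23.3
28.8 th 150 fr 3.3 ft 2.0 fy 7.3 rho 7.12 err [-1.6  1.3 -0.5] w 23.7
29.2 th 162 fr -2.5 ft 4.6 fy 7.1 rho 6.81 err [-0.3  1.4 -0.5] w 23.4
29.6 th 174 fr -4.7 ft 6.7 fy 5.2 rho 6.25 err [ 0.7  1.5 -0.3] w 23.4
30.0 th 186 fr -5.2 ft 7.1 fy 4.6 rho 5.63 err [1.6 1.4 0.2] w 23.0
30.4 th 198 fr -4.6 ft 7.1 fy 3.9 rho 5.08 err [2.5 1.4 0.7] w 23.2
30.8 th 210 fr -5.9 ft 5.8 fy 2.4 rho 4.37 err [3.6 1.3 1.5] w 22.9
31.2 th 222 fr -7.7 ft 3.9 fy 2.2 rho 3.44 err [4.6 1.1 2.3] w 23.1
31.6 th 234 fr -12.5 ft 0.7 fy 0.7 rho 2.44 err [5.3 1.  3.2] w 23.2
t31.60 tcp [544.6 -36.4  95.6] F [8.  0.7 9.7] M [ 0.3 -2.7 -0.2] w 23.2
```

```bash
python3 - <<'E'
import json,numpy as np
from scipy.optimize import least_squares
L=np.array(json.load(open("cr.json"))["log"])
ex=[.7,1.6,2.2,2.7,3,2.8,1.6,-.8,-2.4,-1.6,-.3,.7,1.6,2.5,3.6,4.6,5.3];ez=[.2,1.1,1.7,2.8,3.6,4.2,4.2,2.7,.5,-.5,-.5,-.3,.2,.7,1.5,2.3,3.2]
P=np.c_[L[:,4]+ex,L[:,5]+ez]; P=np.vstack([[627.5,190.9],P])
f=lambda q:np.hypot(P[:,0]-q[0],P[:,1]-q[1])-65
r=least_squares(f,[580,148]);print(r.x,r.fun.round(1))
g=lambda q:np.hypot(P[:,0]-q[0],P[:,1]-q[1])-q[2]
r=least_squares(g,[580,148,65]);print(r.x,r.fun.round(1))
c=r.x;A=np.degrees(np.arctan2(P[1:,1]-c[1],P[1:,0]-c[0]))%360
t0=np.radians(L[:,1]);F=L[:,2,None]*np.c_[np.cos(t0),np.sin(t0)]+L[:,3,None]*np.c_[-np.sin(t0),np.cos(t0)]
t=np.radians(A)
for a,p,ff,x,y in zip(A,P[1:],F,(F*np.c_[np.cos(t),np.sin(t)]).sum(1),(F*np.c_[-np.sin(t),np.cos(t)]).sum(1)):print(a.round(),p.round(1),ff.round(1),"fr %.1f ft %.1f"%(x,y))
E
python3 - <<'E'
from h import *
im=bot.camera("scene");a=im[140:310,170:370]
cv2.imwrite(f"pics/s8z.png",cv2.convertScaleAbs(cv2.resize(a[:,:,::-1],None,fx=3.5,fy=3.5,interpolation=cv2.INTER_CUBIC),alpha=1.6))
E
```

```text
[574.16104051 153.43877118] [ 0.2  0.2  0.2  0.2  0.1  0.  -0.1 -0.4 -0.5 -0.1  0.3  0.4  0.3  0.1
  0.1 -0.1 -0.1  0. ]
[574.25099278 153.34346086  65.11059759] [ 0.1  0.1  0.2  0.1  0.   0.  -0.1 -0.4 -0.5 -0.1  0.3  0.4  0.3  0.1
 -0.  -0.2 -0.2 -0.1]
43.0 [622.2 197.5] [ 3.5 -3.3] fr 0.3 ft -4.8
51.0 [615.7 203.7] [ 5.7 -0.3] fr 3.3 ft -4.6
58.0 [608.5 208.9] [5.1 1.9] fr 4.4 ft -3.3
70.0 [596.1 214.7] [5.  7.1] fr 8.4 ft -2.3
83.0 [582.7 217.9] [ 2.6 10.5] fr 10.8 ft -1.2
95.0 [568.5 218.1] [ 1.  15.8] fr 15.7 ft -2.4
109.0 [553.4 214.6] [-4.9 21.1] fr 21.5 ft -2.2
124.0 [537.9 206.8] [-11.6  19.8] fr 22.9 ft -1.5
140.0 [524.8 195.5] [-10.7  10.1] fr 14.7 ft -0.7
153.0 [516.  183.1] [-3.9 -0.1] fr 3.4 ft 1.8
166.0 [510.8 169.5] [ 0.9 -5.2] fr -2.2 ft 4.8
179.0 [508.9 155. ] [ 4.  -7.1] fr -4.1 ft 7.0
191.0 [510.3 140.5] [ 5.9 -6.5] fr -4.5 ft 7.5
204.0 [514.9 126.6] [ 6.5 -5.3] fr -3.8 ft 7.5
217.0 [522.4 114.2] [ 8. -2.] fr -5.2 ft 6.5
230.0 [532.5 103.6] [8.4 2.2] fr -7.1 ft 5.0
243.0 [544.6  95.5] [8.  9.7] fr -12.3 ft 2.7
```

View pics/s8z.png

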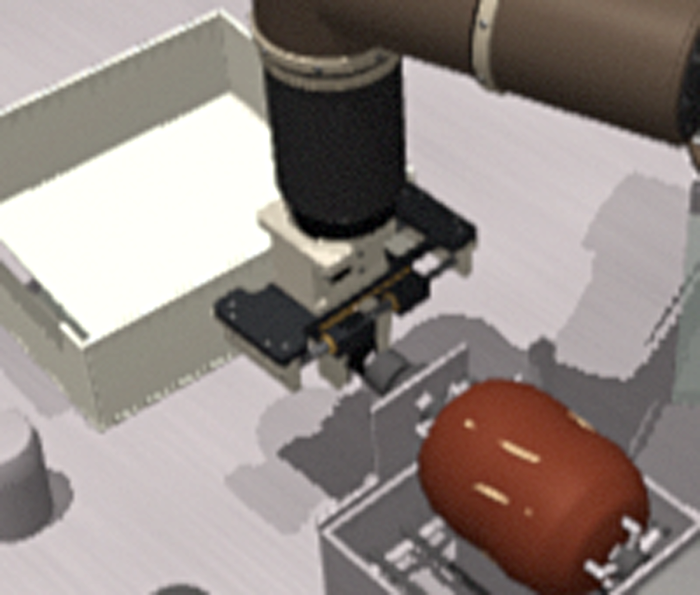

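```bash
cat > crank2.py <<'E'
from h import *
import json
CX,ZC,RR=574.2,153.4,65.1
def pos(th):
    t=np.radians(th);x=CX+RR*np.cos(t);return [x,-40-.035*(x-628),ZC+RR*np.sin(t)]
def rd(tag,log=None,d=0):
    s=bot.read_state();p=s["tcp_pos"];F=s["contact_force"];t=np.arctan2(p[2]-ZC,p[0]-CX)
    u=np.array([np.cos(t),np.sin(t)]);g=np.array([-u[1],u[0]]);f=F[[0,2]]
    rr=np.hypot(p[0]-CX,p[2]-ZC)
    print("%s %.2f th %.1f r %.1f fr %.1f ft %.1f fy %.1f"%(tag,s["t"],np.degrees(t)%360,rr,f@u,f@g,F[1]))
    if log is not None: log.append([d,np.degrees(t)%360,f@u,f@g,F[1],rr,*s["moment"]])
    return np.degrees(t)%360,f@g
E
python3 - <<'E'
from crank2 import *
rd("0");
bot.line_to(pos(246),velocity=30);rd("a")
bot.line_to(pos(258),velocity=45);rd("b");bot.pause(.15);rd("p");bot.pause(.15);rd("p")
bot.line_to(pos(270),velocity=45);rd("c");bot.pause(.15);rd("p")
E
```

```text
0 31.65 th 242.9 r 65.0 fr -11.0 ft 2.9 fy 1.4
a 32.08 th 245.5 r 64.6 fr -2.9 ft -3.8 fy 3.5
b 32.53 th 257.8 r 64.5 fr -3.0 ft -2.8 fy 2.8
p 32.68 th 257.9 r 64.6 fr -4.5 ft -4.5 fy 4.9
p 32.83 th 257.9 r 64.6 fr -4.0 ft -3.8 fy 4.7
c 33.28 th 269.6 r 64.6 fr -7.4 ft -4.8 fy 4.8
p 33.43 th 269.6 r 64.6 fr -6.9 ft -4.8 fy 4.9
```

```bash
python3 - <<'E'
from crank2 import *
log=[]
for th in np.arange(285,631,15):
    bot.line_to(pos(th),velocity=50); rd("",log,1)
    if abs(log[-1][2])>28: break
json.dump(log,open("f.json","w"))
L=np.array(log);t=np.radians(L[:,1])
A=np.c_[np.ones(len(t)),np.cos(t),np.sin(t)];y=-L[:,3]*.0651
s,res,_,_=np.linalg.lstsq(A,y,rcond=None);print(s,np.hypot(s[1],s[2]),np.degrees(np.arctan2(s[2],s[1])),(y-A@s).std())
np.set_printoptions(precision=2)
print(s,(y-A@s))
E
```

```text
33.92 th 283.3 r 64.7 fr -9.5 ft -6.0 fy 5.1
 34.42 th 296.5 r 64.5 fr -7.2 ft -6.8 fy 5.7
 34.91 th 310.9 r 64.2 fr -1.4 ft -7.9 fy 3.7
 35.40 th 328.7 r 64.2 fr 0.0 ft -9.4 fy 2.0
 35.89 th 345.9 r 64.6 fr -4.0 ft -8.2 fy 2.4
 36.38 th 1.5 r 65.0 fr -6.5 ft -6.7 fy 1.1
 36.88 th 16.5 r 65.2 fr -7.2 ft -3.1 fy 1.8
 37.37 th 31.2 r 65.4 fr -8.6 ft 0.5 fy 1.4
 37.86 th 45.8 r 65.6 fr -6.8 ft 1.8 fy 1.8
 38.35 th 60.5 r 65.6 fr -3.9 ft 0.9 fy 0.9
 38.84 th 74.9 r 65.7 fr -3.3 ft -0.8 fy 3.2
 39.33 th 89.5 r 65.6 fr -0.9 ft -2.2 fy 4.2
 39.83 th 104.3 r 65.7 fr 0.6 ft -1.2 fy 5.7
 40.32 th 119.3 r 65.6 fr 1.5 ft -1.3 fy 5.9
 40.81 th 134.8 r 65.5 fr 2.0 ft 0.0 fy 7.5
 41.30 th 150.3 r 65.5 fr 0.5 ft 1.6 fy 8.3
 41.79 th 165.3 r 65.3 fr -0.3 ft 2.9 fy 8.2
 42.28 th 180.3 r 65.2 fr 0.3 ft 4.8 fy 8.4
 42.77 th 195.3 r 65.0 fr 0.4 ft 5.2 fy 7.3
 43.27 th 210.3 r 64.7 fr 1.3 ft 5.1 fy 8.1
 43.76 th 225.4 r 64.6 fr 0.5 ft 3.4 fy 7.1
 44.25 th 240.4 r 64.4 fr 0.0 ft 1.1 fy 6.5
 44.74 th 255.3 r 64.4 fr -1.8 ft -1.6 fy 7.3
 45.23 th 269.7 r 64.5 fr -4.6 ft -3.2 fy 7.7
[ 0.1  0.3 -0.1] 0.3174005740349343 -20.041296460875266 0.16901130038694173
[ 0.09  0.3  -0.11] [ 0.13  0.12  0.15  0.22  0.13  0.06 -0.14 -0.32 -0.33 -0.2  -0.01  0.16
  0.17  0.24  0.2   0.12  0.04 -0.1  -0.16 -0.21 -0.18 -0.11 -0.01  0.02]
```

```bash
python3 - <<'E'
from crank2 import *
for th in (275,280,275,270,264):
    bot.line_to(pos(th),velocity=30); rd(str(th))
E
```

```text
275 45.58 th 274.0 r 64.6 fr -7.5 ft -5.5 fy 7.4
280 45.92 th 278.5 r 64.6 fr -8.2 ft -7.6 fy 8.0
275 46.26 th 276.1 r 64.4 fr -2.1 ft 3.1 fy 4.2
270 46.60 th 271.2 r 64.3 fr -3.0 ft 3.7 fy 5.6
264 46.98 th 265.1 r 64.4 fr -0.7 ft 3.0 fy 4.8
```

```bash
python3 - <<'E'
from crank2 import *
for th,v in ((225,60),(190,60),(183,35),(176,35),(183,35),(190,35),(195,35)):
    bot.line_to(pos(th),velocity=v); rd(str(th))
E
```

```text
225 47.85 th 225.4 r 64.6 fr 0.6 ft 3.4 fy 6.5
190 48.65 th 190.4 r 65.1 fr -0.7 ft 5.6 fy 8.9
183 49.02 th 183.7 r 65.2 fr -2.6 ft 5.7 fy 8.1
176 49.40 th 176.8 r 65.3 fr -3.3 ft 7.0 fy 7.3
183 49.77 th 183.5 r 65.2 fr -1.5 ft 3.3 fy 8.4
190 50.15 th 190.4 r 65.1 fr -0.8 ft 3.4 fy 8.4
195 50.46 th 195.3 r 65.0 fr -0.8 ft 3.7 fy 8.6
```

```bash
python3 - <<'E'
from crank2 import *
for th,v in ((237,60),(244,30),(251,30),(257,30),(251,30),(244,30),(238,30)):
    bot.line_to(pos(th),velocity=v); rd(str(th))
for th,v in ((295,70),(330,70),(337,35),(343,35),(337,35),(331,35),(325,35)):
    bot.line_to(pos(th),velocity=v); rd(str(th))
E
```

```text
237 51.38 th 237.3 r 64.6 fr -1.4 ft 0.2 fy 7.3
244 51.80 th 244.1 r 64.6 fr -3.4 ft -1.6 fy 7.2
251 52.22 th 251.0 r 64.6 fr -4.0 ft -3.6 fy 7.2
257 52.59 th 256.8 r 64.6 fr -5.6 ft -3.9 fy 7.1
251 52.97 th 251.8 r 64.4 fr -0.8 ft 2.3 fy 5.7
244 53.38 th 244.8 r 64.4 fr 0.8 ft 3.2 fy 5.9
238 53.76 th 238.7 r 64.5 fr 0.2 ft 4.1 fy 6.9
295 54.80 th 291.2 r 64.5 fr -9.6 ft -7.5 fy 8.5
330 55.51 th 327.1 r 64.0 fr 4.3 ft -12.0 fy 4.1
337 55.88 th 336.8 r 64.3 fr 0.9 ft -10.6 fy 2.4
343 56.23 th 343.6 r 64.5 fr -1.9 ft -7.9 fy 3.5
337 56.57 th 339.0 r 64.6 fr -3.6 ft -3.9 fy 4.3
331 56.91 th 333.5 r 64.6 fr -6.3 ft -2.6 fy 4.2
325 57.25 th 328.0 r 64.6 fr -5.1 ft -1.7 fy 4.4
```

```bash
python3 - <<'E'
from crank2 import *
bot.line_to(pos(290),velocity=70);bot.line_to(pos(248),velocity=50);rd("end")
bot.pause(.4);rd("end");s=st();print(abs(s["qvel"]).max())
im=bot.camera("scene");cv2.imwrite("pics/s9.png",im[:,:,::-1])
E
```

```text
end 59.04 th 248.8 r 64.5 fr -0.3 ft 5.4 fy 3.8
end 59.44 th 248.9 r 64.4 fr -0.8 ft 4.3 fy 3.4
t59.44 tcp [551.  -36.8  93.3] F [ 4.3  3.4 -0.8] M [ 1.5 -1.6 -0.1] w 23.3
0.00195372024193827
```

View pics/s9.png

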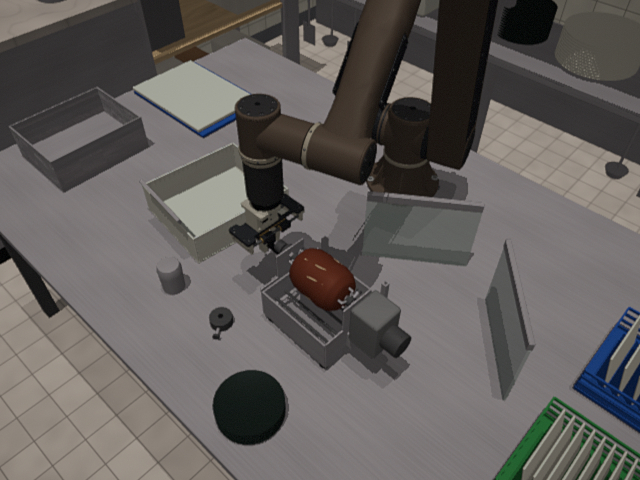

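```bash
python3 - <<'E'
from plant import bot
bot.close_job()
E
```

```text
the job is handed in; nothing more can be done
```

I handed the job in at about t = 59.5 s. The screen is in the tub, and the arm is holding the crank where I judged the heavy side to be straight down. No verdict was reported.

**Screen:** I lifted it out of its slots (it weighed about 5.4 N), lowered it tilted into the tub until it touched the floor, and let go. The last picture I could read clearly shows it leaning against the tub's far wall. The shaker and counterweight look unmoved.

**Heavy side:** I turned the crank one full circle to find its true centre, then once more for force readings. I then pushed it both ways at four angles:

| Crank angle | Gravity part of the handle force |
|---|---|
| about 187° | about -5 N |
| about 248° | close to zero |
| about 272° | about +2 N |
| about 337° | about +7 N |

The heavy side is straight down where this crosses zero while rising, at about 247–250°. I parked at 249°. The joints are at rest, and the fingers are closed on the handle at a 25 N setting.

**What disagreed:**
- **Force fit:** The full-circle fit was poor. It scattered by 0.17 N m and showed only about 0.09 N m of drag, against 0.44 stated. I think the force relaxed after each stop, so I relied on the average of the two directions. The fit's angle still agreed, giving 250°.
- **Strength of the unbalance:** It came out at about 0.32–0.45 N m depending on the angle. The top of that is slightly above the stated 0.42 limit.
- **Remaining forces:** About 4 N along the turning direction and 3 N along the handle remained at the end. The spit's own drag holds against the first.

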